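# The missing post of the desk stand

### The arm

A 7-joint arm with a two-finger parallel gripper is mounted at the origin on the work surface. World frame = base frame: x ahead of the robot, y to its left, z up, the work surface at z = 0. Lengths are in m, angles in rad, forces in N, time in s.
With the tool pointing down it reaches from about 0.425 to 0.925 m from the base axis. Payload 6.8 kg.
Tool frame: the origin (TCP) lies at the very end of the fingers, on their centre line; the grasp point (between the pads) lies 19 mm behind it; z points along the fingers, y is the line along which they close (so a half turn about z gives the same grasp; the last joint's range is limited). The gripper opens to 85 mm and grips with 20 to 120 N. Pads are 22 mm wide; open, the fingers measure 114 mm over their backs; the gripper's body (76 mm by 85 mm) begins 54 mm behind the grasp point. The pads swing forward as they close: fully open they stand 13 mm farther back than shut.
Start: joints at [1.153, 0.477, 0.022, 1.555, -0.011, 1.109, -0.083], TCP at [0.206, -0.643, 0.231] pointing down, gripper open.
Joint ranges: [-2.96, 2.96], [-0.34, 2.1], [-1.41, 1.46], [0.24, 2.44], [-1.37, 4.51], [0.17, 1.92], [-2.96, 2.96]. Speed limits (rad/s): [2.39, 2.39, 3.14, 3.14, 3.14, 3.14, 3.14].

### API

Orientations are given as a rotation vector (axis times angle).
In Python, from bench import monitor, optics, r gives the robot as it stands.
- The arm moves only by the shell command python3 -m crank 'ROWS' [OPENING] [FORCE]. ROWS is JSON, a list of rows, each a list of 2 entries, a list of its own where there are three numbers: the shift along the tool's x, y, z in cm, then the turn, a rotation vector about the tool's x, y, z in rad. A call has 1 to 5 rows; each row shifts and turns the commanded pose from where the row before left it, along the tool's axes as they then stand; what a row does not reach is not made up. A row lasts 1/10 s, in which the tool goes at most 50 mm and 8.59 degrees, less where a joint would pass 70% of its speed; a pose out of reach is approached as far as the arm can. A call is refused whole if a number of a shift passes 5 or a number of a turn 0.15, either way. A call with a gripper value outside its range is refused whole. OPENING is the finger opening in cm, from 0 to 8.54, set as the call begins (- or left out, the last holds). The fingers move at their own pace and stop on an object; FORCE is the grip in N (left out, the last holds). Time passes only in rows, so rows that do not move let the fingers close. It gives the time, the measured TCP pose, the force, the opening and the grip force at its end, in the units of the state.
- monitor.get_obs(): the state, without advancing time (a new reading comes with each control period).
- optics.grab_frame(name): name is "side" or "top" or "wrist"; returns (picture, depth): 384x512x3 uint8, red, green, blue; 384x512 float32, m along the optical axis (not along the pixel's ray), 0 where there is no reading.
- optics.camera_model(name): a dict with "vertical_fov" (degrees; the focal length in pixels is half the picture's height over the tangent of half this angle, whatever the lens; pixels are square), "cx", "cy" (the principal point, pixels), "D" ([k1, k2, p1, p2, k3] as OpenCV has them; the pictures are not rectified), "R" (3x3) and "t" (3): a world point X has camera coordinates R X + t; the wrist camera has in their place "hand_eye" (4x4, takes a point from camera to tool coordinates, whose origin is the TCP and whose axes are the flange's). Camera axes: x right, y down, z forward; pixel columns grow to the right and rows downward; lengths in m; the calibration is good to about 2 mm. A picture is of the moment at which its call begins: read the wrist's pose just before it. camera_model takes no time and is no camera call.
- r.hand_in(): hands the job in; it is judged then, once.
The state is a dict: "clock": time; "joints": joint angles; "qvel": joint speeds; "tau": joint torques, N m; "tcp_pos": TCP position; "orientation": TCP orientation; "contact_force": force on the tool from outside, world axes, zero at the start; "moment": the same for the moment, N m; "grip_width": finger opening in m; "gripper_force": force on a finger pad.
Only numpy, scipy, OpenCV 4.12 (cv2) and the standard library are available. Lean on these libraries where they do the work, as an engineer would, in place of code of your own. Each camera call takes 0.05 s, during which the arm holds its last target. There are 200 camera calls.

### The job

The small grey two-tier stand on the gaming desk still lacks one of its four posts. From the three loose aluminium posts on the dark desk mat pick the one that is just as tall as the three posts already on the stand, and set it down gently, upright and centred, on the empty black pad of the stand. Leave the two posts of the wrong height standing where they are.

Things in the scene. Friction and masses are not known exactly. Their poses are not given: they have to be found in the camera images.
- pad: the empty pad: black rubber disc, 44 mm diameter, 4 mm thick, near one corner (varies) of the fixed grey base plate (140 x 240 x 12 mm). The other three corners have the same pad with a fixed 28 mm post, 65 mm tall (top 81 mm above the desk). Pads lie 90 mm (its x) and 180 mm (its y) apart. Origin: centre of the disc's underside, 12 mm above the desk; z up, upper face at z = +4 mm.
- post_b: upright round post of bare aluminium, 28 mm diameter and 65 mm tall, with a shallow groove near its top, standing loose on the dark desk mat (3 mm thick). Origin: centre of its underside, z up along the post. Between the other two loose posts in height, the same height as the posts on the stand; about 0.1 kg.
- post_a: upright round post of bare aluminium, 28 mm diameter and 40 mm tall, with a shallow groove near its top, standing loose on the dark desk mat (3 mm thick). Origin: centre of its underside, z up along the post. Too short for the stand.
- post_c: upright round post of bare aluminium, 28 mm diameter and 90 mm tall, with a shallow groove near its top, standing loose on the dark desk mat (3 mm thick). Origin: centre of its underside, z up along the post. Too tall for the stand.
Mind the look-alikes: they are no part of the job. What is shaped like the post_b but brown or turquoise is not meant.

How it is judged:
On the way:
1. the 65 mm post is lifted clear of the mat (height (world z) of post_b above 0.03 m), for 0.1 s.
At the end, for the whole second after the job is handed in: the 65 mm post stands at rest and upright (within 10 degrees) on the empty pad, its axis within 12 mm of the pad's centre and its foot on the pad's upper face (within 3 mm); the 40 mm and 90 mm posts are still standing (within 23 degrees of upright), within 20 mm of where they began (horizontal distance between post_b and pad below 0.012 m and z of post_b in the frame of pad between 0.001 and 0.007 m and angle between post_b's own z axis and vertical below 0.17 rad and linear speed of post_b below 0.02 m/s and distance of each of post_a, post_c from where it was at the start of the episode below 0.02 m and angle between each of post_a, post_c's own z axis and vertical below 0.4 rad); the robot touches nothing.
It fails at once if a post of the wrong height is tipped (over 23 degrees) or moved 20 mm or more from where it stood (not (distance of each of post_a, post_c from where it was at the start of the episode below 0.02 m and angle between each of post_a, post_c's own z axis and vertical below 0.4 rad)).
It fails at once if the post is dropped or slammed onto the pad (faster than 0.5 m/s within 30 mm of it) (horizontal distance between post_b and pad below 0.03 m and z of post_b in the frame of pad below 0.034 m and linear speed of post_b above 0.5 m/s).
It also fails if it takes over 40 s, if anything falls off the work surface, if the arm or the gripper's body presses on something with over 40 N, if the wrist force passes 120 N, or if a joint passes its speed limit or range.

## Working session

There is one attempt and no reset: what is moved stays moved. The work goes in short steps, Python scripts to look and compute and a shell command to move; the robot and the scene stay as the last step left them, time stands still between calls to the robot, and variables do not carry over. Pictures are saved under pics/ and viewed, at most 10 in all, crops included, and the job is handed in when it is done.

```bash
mkdir -p pics; cat > h.py <<'E'
import numpy as np, cv2
from bench import monitor, optics, r
from scipy.spatial.transform import Rotation as Ro
def grab(name,fn):
    o=monitor.get_obs(); p,d=optics.grab_frame(name)
    cv2.imwrite(f'pics/{fn}.png',p[:,:,::-1]); np.savez(f'pics/{fn}.npz',d=d,p=p,pos=o['tcp_pos'],ori=o['orientation'],name=name)
def world(fn,uv,depth=None,z=None):
    f=np.load(f'pics/{fn}.npz'); m=optics.camera_model(str(f['name']))
    F=192/np.tan(np.radians(m['vertical_fov'])/2); K=np.array([[F,0,m['cx']],[0,F,m['cy']],[0,0,1]])
    uv=np.atleast_2d(np.array(uv,float)); n=cv2.undistortPoints(uv[:,None],K,np.array(m['D'],float))[:,0]
    ray=np.c_[n,np.ones(len(n))]
    if 'R' in m: A=np.array(m['R']).T; c=-A@np.array(m['t'])
    else:
        H=np.array(m['hand_eye']); T=Ro.from_rotvec(f['ori']).as_matrix(); A=T@H[:3,:3]; c=T@H[:3,3]+f['pos']
    w=ray@A.T
    if z is not None: return c+w*((z-c[2])/w[:,2])[:,None]
    d=f['d'][uv[:,1].astype(int),uv[:,0].astype(int)] if depth is None else depth
    return c+w*np.reshape(d,(-1,1))
E
python3 - <<'E'
from h import *
for n in('top','side','wrist'): grab(n,n+'0')
a=[cv2.imread(f'pics/{n}0.png') for n in('top','side')]
o=monitor.get_obs(); print(o['tcp_pos'],o['orientation'],o['grip_width'],o['clock'])
E
```

```text
[ 0.20565885 -0.64244833  0.23055401] [-3.10262508e+00 -4.84480539e-01  4.74570899e-04] 0.08520440413459839 0.15
```

View pics/top0.png

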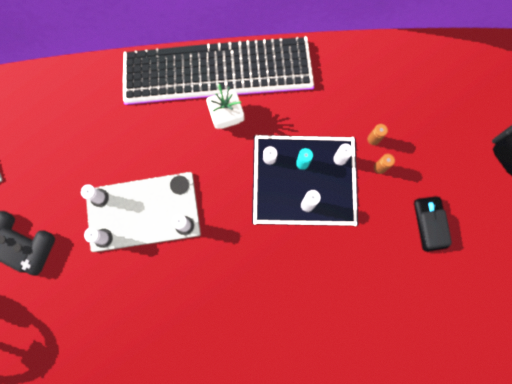

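View pics/side0.png

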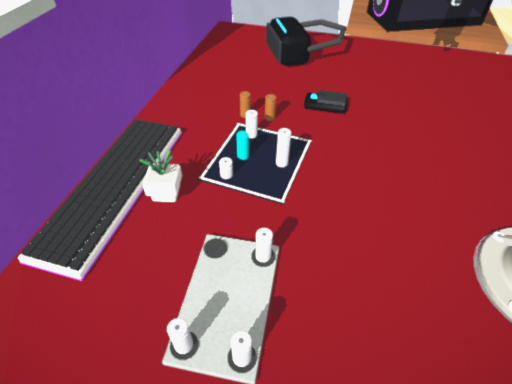

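The top view shows silvery posts on the mat at (270,156), (343,154) and (311,201). A turquoise one is at (304,159), two brown ones are off the mat, and the empty pad is at (179,185). In the side view, the posts at (226,168), (252,124) and (284,148) look short, medium and tall, so the candidate is top (343,154). I'll measure the heights and confirm in a crop.

```bash
python3 - <<'E'
from h import *
f=np.load('pics/top0.npz')
# dense world points
v,u=np.mgrid[0:384,0:512]; P=world('top0',np.c_[u.ravel(),v.ravel()]).reshape(384,512,3)
for n,(x,y) in dict(short=(270,156),med=(343,154),tall=(311,201),turq=(304,159)).items():
    s=P[y-20:y+21,x-16:x+17].reshape(-1,3); z=s[:,2]; zt=np.percentile(z[z<.12],98)
    t=s[(abs(z-zt)<.006)]; print(n,'top z',zt.round(3),'c',t.mean(0).round(4),'ext',np.ptp(t,axis=0).round(3),len(t))
p=f['p'].astype(int); m=(p.sum(2)<150); m[:170]=0;m[200:]=0;m[:,:165]=0;m[:,195:]=0
vv,uu=np.nonzero(m); c=(uu.mean(),vv.mean()); print('pad px',c,len(vv),world('top0',c,z=.016),world('top0',c), world('top0',[(uu.min(),c[1]),(uu.max(),c[1])],z=.016))
for n,q in dict(fix1=(89,191),fix2=(93,234),fix3=(181,220)).items():
    s=P[q[1]-10:q[1]+11,q[0]-12:q[0]+13].reshape(-1,3); t=s[abs(s[:,2]-.081)<.006]; print(n,t.mean(0),len(t))
a=cv2.imread('pics/top0.png')[120:240,160:370]; b=cv2.imread('pics/side0.png')[80:210,190:330]
a=cv2.resize(a,(420,240),interpolation=2);b=cv2.resize(b,(420,390),interpolation=2)
cv2.imwrite('pics/crop.png',cv2.resize(np.vstack([a,b]),None,fx=.95,fy=.95))
E
```

```text
short top z 0.044 c [ 0.6325 -0.1033  0.0433] ext [0.028 0.026 0.008] 132
med top z 0.069 c [ 0.6189 -0.2597  0.068 ] ext [0.027 0.028 0.007] 142
tall top z 0.095 c [ 0.5204 -0.1761  0.0932] ext [0.026 0.027 0.007] 155
turq top z 0.07 c [ 0.6148 -0.1753  0.0684] ext [0.026 0.028 0.009] 140<stdin>:9: RuntimeWarning: Mean of empty slice.
  ret = ret.dtype.type(ret / rcount)
h.py:17: RuntimeWarning: invalid value encountered in cast
  d=f['d'][uv[:,1].astype(int),uv[:,0].astype(int)] if depth is None else depth
Traceback (most recent call last):
  File "h.py", line 17, in world
    d=f['d'][uv[:,1].astype(int),uv[:,0].astype(int)] if depth is None else depth
      ~~~~~~^^^^^^^^^^^^^^^^^^^^^^^^^^^^^^^^^^^^^^^^^
IndexError: index -9223372036854775808 is out of bounds for axis 0 with size 384
```

View pics/wrist0.png

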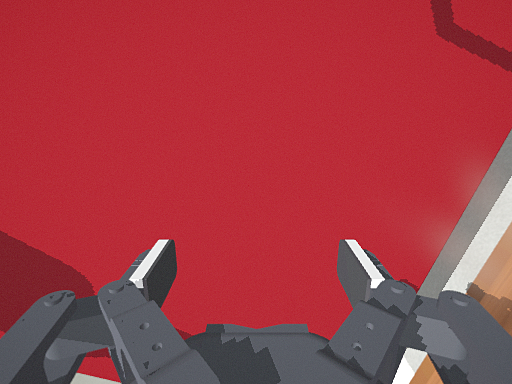

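Heights match 43, 68 and 93 mm, so the medium post is at (0.619,-0.260). The wrist view shows only bare desk and the fingers. Next is the pad and the crop.

```bash
python3 - <<'E'
from h import *
f=np.load('pics/top0.npz'); p=f['p'].astype(int)
v,u=np.mgrid[0:384,0:512]; P=world('top0',np.c_[u.ravel(),v.ravel()]).reshape(384,512,3)
print(p[185,179],p[185,160])
m=(p.max(2)<(p[185,179].max()+p[185,160].max())/2).astype(np.uint8)
n,l,st,ce=cv2.connectedComponentsWithStats(m); k=l[185,179]; c=ce[k]; print('pad px',c,st[k],world('top0',c,z=.016),P[185,179])
for n,q in dict(fix1=(89,191),fix2=(93,234),fix3=(181,220)).items():
    s=P[q[1]-12:q[1]+13,q[0]-14:q[0]+15].reshape(-1,3); t=s[abs(s[:,2]-.081)<.007]; print(n,t.mean(0),len(t))
a=cv2.imread('pics/top0.png')[120:240,160:370]; b=cv2.imread('pics/side0.png')[80:210,190:330]
cv2.imwrite('pics/crop.png',np.vstack([cv2.resize(a,(400,228),interpolation=2),cv2.resize(b,(400,371),interpolation=2)]))
# tool axes & yaw options
o=monitor.get_obs(); T=Ro.from_rotvec(o['orientation']).as_matrix(); print(T.round(3),o['tcp_pos'])
E
```

```text
[90 87 87] [254 254 253]
pad px [179.15492958 184.66549296] [170 176  19  19 284] [[0.58609672 0.09733189 0.016     ]] [0.58497278 0.09742075 0.01768985]
fix1 [0.5716456  0.27630372 0.08102652] 147
fix2 [0.482665   0.26889743 0.08107536] 146
fix3 [0.4958459  0.09101011 0.08082919] 148
[[ 0.952  0.305 -0.001]
 [ 0.305 -0.952  0.001]
 [-0.    -0.001 -1.   ]] [ 0.20565885 -0.64244833  0.23055401]
```

View pics/crop.png

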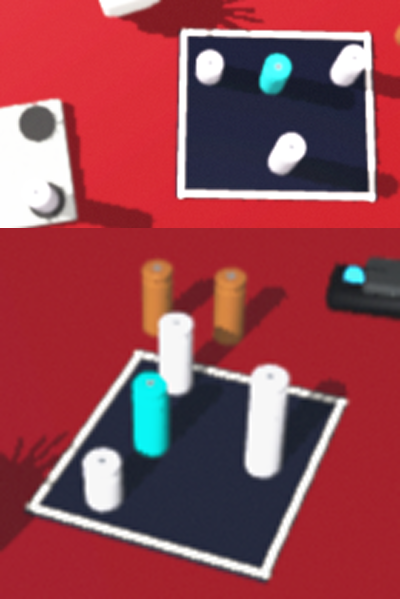

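The crop agrees: the medium silver post is at top px (343,154), taller than the short one and shorter than the one at (311,201). Turquoise (304,159) and the brown ones are excluded. The pad is at about (0.585,0.098), and the three fixed posts give the same corner. Next I work out the approach rows, with the fingers closing along world x.

```bash
cat >> h.py <<'E'
def plan(goal,yaw_y,n):
    """rows to goal with tool y at world angle yaw_y (deg), tool down"""
    o=monitor.get_obs(); T=Ro.from_rotvec(o['orientation']); p=np.array(o['tcp_pos']); yd=np.radians(yaw_y)
    y=np.array([np.cos(yd),np.sin(yd),0]); z=np.array([0,0,-1.]); G=Ro.from_matrix(np.c_[np.cross(y,z),y,z])
    rv=(T.inv()*G).as_rotvec()/n; d=(np.array(goal)-p)/n
    for k in range(n): print([list((T.inv().apply(d)*100).round(2)),list(rv.round(3))]); T=T*Ro.from_rotvec(rv)
E
python3 -c "
from h import *
plan([.619,-.26,.20],0,15)"
```

```text
[[np.float64(3.4), np.float64(-1.59), np.float64(0.21)], [np.float64(-0.0), np.float64(-0.0), np.float64(-0.084)]]
[[np.float64(3.52), np.float64(-1.3), np.float64(0.21)], [np.float64(-0.0), np.float64(-0.0), np.float64(-0.084)]]
[[np.float64(3.62), np.float64(-1.0), np.float64(0.21)], [np.float64(-0.0), np.float64(-0.0), np.float64(-0.084)]]
[[np.float64(3.69), np.float64(-0.69), np.float64(0.2)], [np.float64(-0.0), np.float64(-0.0), np.float64(-0.084)]]
[[np.float64(3.74), np.float64(-0.38), np.float64(0.2)], [np.float64(-0.0), np.float64(-0.0), np.float64(-0.084)]]
[[np.float64(3.75), np.float64(-0.06), np.float64(0.2)], [np.float64(-0.0), np.float64(-0.0), np.float64(-0.084)]]
[[np.float64(3.75), np.float64(0.25), np.float64(0.2)], [np.float64(-0.0), np.float64(-0.0), np.float64(-0.084)]]
[[np.float64(3.71), np.float64(0.57), np.float64(0.2)], [np.float64(-0.0), np.float64(-0.0), np.float64(-0.084)]]
[[np.float64(3.65), np.float64(0.88), np.float64(0.2)], [np.float64(-0.0), np.float64(-0.0), np.float64(-0.084)]]
[[np.float64(3.56), np.float64(1.18), np.float64(0.2)], [np.float64(-0.0), np.float64(-0.0), np.float64(-0.084)]]
[[np.float64(3.45), np.float64(1.48), np.float64(0.2)], [np.float64(-0.0), np.float64(-0.0), np.float64(-0.084)]]
[[np.float64(3.32), np.float64(1.76), np.float64(0.2)], [np.float64(-0.0), np.float64(-0.0), np.float64(-0.084)]]
[[np.float64(3.16), np.float64(2.03), np.float64(0.2)], [np.float64(-0.0), np.float64(-0.0), np.float64(-0.084)]]
[[np.float64(2.97), np.float64(2.29), np.float64(0.2)], [np.float64(-0.0), np.float64(-0.0), np.float64(-0.084)]]
[[np.float64(2.77), np.float64(2.53), np.float64(0.2)], [np.float64(-0.0), np.float64(-0.0), np.float64(-0.084)]]
```

```bash
python3 -m crank '[[[3.4,-1.6,0.2],[0,0,-0.084]],[[3.5,-1.3,0.2],[0,0,-0.084]],[[3.6,-1.0,0.2],[0,0,-0.084]],[[3.7,-0.7,0.2],[0,0,-0.084]],[[3.7,-0.4,0.2],[0,0,-0.084]]]' 8.5
python3 -m crank '[[[3.75,0,0.2],[0,0,-0.084]],[[3.75,0.2,0.2],[0,0,-0.084]],[[3.7,0.6,0.2],[0,0,-0.084]],[[3.6,0.9,0.2],[0,0,-0.084]],[[3.6,1.2,0.2],[0,0,-0.084]]]'
python3 -m crank '[[[3.4,1.5,0.2],[0,0,-0.084]],[[3.3,1.8,0.2],[0,0,-0.084]],[[3.2,2.0,0.2],[0,0,-0.084]],[[3.0,2.3,0.2],[0,0,-0.084]],[[2.8,2.5,0.2],[0,0,-0.084]]]'
python3 -m crank '[[[0,0,0],[0,0,0]],[[0,0,0],[0,0,0]]]'
python3 -c "
from h import *
plan([.619,-.26,.20],0,1); grab('wrist','w1')"
```

```text
clock: 0.65
tcp_pos: [0.3436, -0.514, 0.221]
orientation: [-2.932, -1.126, 0.0]
contact_force: [0.1, -0.6, -0.0]
grip_width: 0.085
gripper_force: 0.0
clock: 1.15
tcp_pos: [0.4818, -0.3875, 0.211]
orientation: [-2.634, -1.712, 0.0]
contact_force: [0.3, -0.3, -0.1]
grip_width: 0.0849
gripper_force: 0.0
clock: 1.65
tcp_pos: [0.6197, -0.26, 0.2009]
orientation: [-2.219, -2.224, 0.001]
contact_force: [0.5, 0.6, 0.3]
grip_width: 0.0847
gripper_force: 0.0
clock: 1.85
tcp_pos: [0.6192, -0.2599, 0.2007]
orientation: [-2.22, -2.222, 0.0]
contact_force: [0.4, -0.6, 0.2]
grip_width: 0.085
gripper_force: 0.0
[[np.float64(-0.01), np.float64(-0.02), np.float64(0.07)], [np.float64(-0.001), np.float64(-0.001), np.float64(0.001)]]
```

View pics/w1.png

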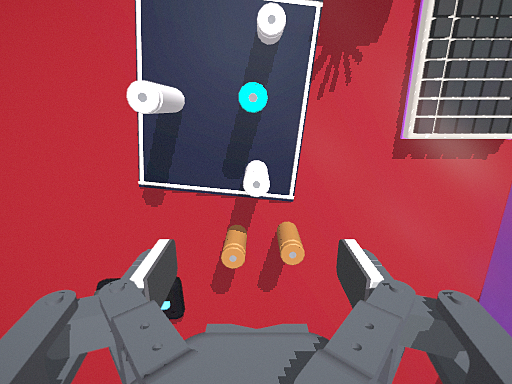

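The target post's top is at (256,184), between the fingers in yaw, with the brown posts below it at (233,258) and (292,255) and turquoise at (253,97). I'll check its position.

```bash
python3 -c "
from h import *
print(world('w1',[(256,184),(233,258),(292,255),(253,97)],z=.068).round(4)); print(world('w1',[(256,180)]))
f=np.load('pics/w1.npz');v,u=np.mgrid[150:210,230:285]
P=world('w1',np.c_[u.ravel(),v.ravel()]);t=P[abs(P[:,2]-.068)<.004];print(t.mean(0),np.ptp(t,axis=0),(t.max(0)+t.min(0))/2)"
```

```text
[[ 0.6187 -0.2607  0.068 ]
 [ 0.5928 -0.3468  0.068 ]
 [ 0.6589 -0.343   0.068 ]
 [ 0.6159 -0.1756  0.068 ]]
[[ 0.61870107 -0.25632162  0.06832563]]
[ 0.61877961 -0.26039967  0.0670513 ] [0.02711253 0.02694709 0.00479005] [ 0.6187157  -0.26072605  0.06666087]
```

```bash
python3 -m crank '[[[0,0,4],[0,0,0]],[[0,0,4],[0,0,0]],[[0,0,4],[0,0,0]],[[0,0,3],[0,0,0]],[[0,0,2.5],[0,0,0]]]'
python3 -m crank '[[[0,0,0],[0,0,0]],[[0,0,0],[0,0,0]],[[0,0,0],[0,0,0]],[[0,0,0],[0,0,0]],[[0,0,0],[0,0,0]]]' 0 40
python3 -m crank '[[[0,0,0],[0,0,0]],[[0,0,0],[0,0,0]],[[0,0,0],[0,0,0]],[[0,0,0],[0,0,0]],[[0,0,0],[0,0,0]]]'
```

```text
clock: 2.4
tcp_pos: [0.6167, -0.263, 0.0242]
orientation: [-2.225, -2.216, 0.004]
contact_force: [1.2, 0.3, 0.1]
grip_width: 0.0852
gripper_force: 0.0
clock: 2.9
tcp_pos: [0.6199, -0.2619, 0.0284]
orientation: [2.221, 2.218, 0.001]
contact_force: [-1.5, -0.1, 7.2]
grip_width: 0.027
gripper_force: 39.2
clock: 3.4
tcp_pos: [0.62, -0.2618, 0.0284]
orientation: [2.221, 2.218, 0.001]
contact_force: [-2.0, -0.4, 7.4]
grip_width: 0.0271
gripper_force: 39.2
```

Gripped at 27 mm. Now I lift and take a look.

```bash
python3 -m crank '[[[0,0,-1],[0,0,0]],[[0,0,-2],[0,0,0]],[[0,0,-3],[0,0,0]],[[0,0,-4],[0,0,0]],[[0,0,-3],[0,0,0]]]'
python3 -m crank '[[[0,0,0],[0,0,0]],[[0,0,0],[0,0,0]]]'
python3 -c "
from h import *
print(world('w1',[(0,0)],z=0)*0)
grab('side','s2');grab('wrist','w2');a=cv2.imread('pics/s2.png')[40:220,140:380];a=cv2.resize(a,(500,375),interpolation=2);b=cv2.resize(cv2.imread('pics/w2.png'),(300,225))
cv2.imwrite('pics/c2.png',np.hstack([a,cv2.copyMakeBorder(b,0,150,0,0,0)]))
plan([.5855,.098,.16],0,10)" | sed 's/np.float64//g'
```

```text
clock: 3.9
tcp_pos: [0.6195, -0.261, 0.1594]
orientation: [2.221, 2.219, 0.002]
contact_force: [0.8, 0.0, -1.6]
grip_width: 0.0274
gripper_force: 39.4
clock: 4.1
tcp_pos: [0.6191, -0.2611, 0.1575]
orientation: [2.221, 2.219, 0.001]
contact_force: [-0.9, -0.1, -1.8]
grip_width: 0.027
gripper_force: 39.5
[[ 0. -0.  0.]]
[[(3.59), (-0.33), (-0.05)], [(-0.0), (-0.0), (-0.0)]]
[[(3.59), (-0.33), (-0.05)], [(-0.0), (-0.0), (-0.0)]]
[[(3.59), (-0.33), (-0.05)], [(-0.0), (-0.0), (-0.0)]]
[[(3.59), (-0.33), (-0.05)], [(-0.0), (-0.0), (-0.0)]]
[[(3.59), (-0.33), (-0.05)], [(-0.0), (-0.0), (-0.0)]]
[[(3.59), (-0.33), (-0.05)], [(-0.0), (-0.0), (-0.0)]]
[[(3.59), (-0.33), (-0.05)], [(-0.0), (-0.0), (-0.0)]]
[[(3.59), (-0.32), (-0.05)], [(-0.0), (-0.0), (-0.0)]]
[[(3.59), (-0.32), (-0.05)], [(-0.0), (-0.0), (-0.0)]]
[[(3.59), (-0.32), (-0.05)], [(-0.0), (-0.0), (-0.0)]]
```

View pics/c2.png

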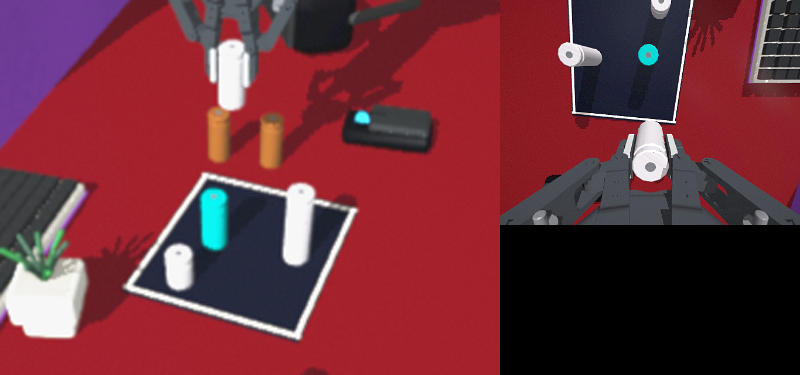

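The post is held upright and clear of the mat, and the others are undisturbed. I'll carry it to above the pad.

```bash
python3 -m crank '[[[2,-0.2,0],[0,0,0]],[[3,-0.3,0],[0,0,0]],[[3.6,-0.3,0],[0,0,0]],[[3.6,-0.4,0],[0,0,0]],[[3.6,-0.3,0],[0,0,0]]]'
python3 -m crank '[[[3.6,-0.3,0],[0,0,0]],[[3.6,-0.3,0],[0,0,0]],[[3.6,-0.4,0],[0,0,0]],[[3.6,-0.3,0],[0,0,0]],[[3,-0.3,0],[0,0,0]]]'
python3 -m crank '[[[2,-0.2,0],[0,0,0]],[[0.3,0,0],[0,0,0]],[[0,0,0],[0,0,0]],[[0,0,0],[0,0,0]],[[0,0,0],[0,0,0]]]'
python3 -c "
from h import *
grab('wrist','w3');grab('top','t3');grab('side','s3')
a=cv2.imread('pics/w3.png');b=cv2.imread('pics/s3.png')[130:384,130:330]
cv2.imwrite('pics/c3.png',np.hstack([a,cv2.resize(b,(280,384),interpolation=2)]))
# held post: top from wrist depth + axis direction from side points
for n in ('w3','t3'):
    v,u=np.mgrid[0:384,0:512]; v=v.ravel();u=u.ravel();P=world(n,np.c_[u,v]); o=monitor.get_obs()['tcp_pos']
    k=(np.hypot(P[:,0]-o[0],P[:,1]-o[1])<.03)&(P[:,2]>.12)&(P[:,2]<.215)
    p=np.load(f'pics/{n}.npz')['p'].reshape(-1,3); k&=p.min(1)>130
    Q=P[k];zt=np.percentile(Q[:,2],97);t=Q[abs(Q[:,2]-zt)<.004];print(n,zt,t.mean(0),np.ptp(t,axis=0),len(t))
plan([.5855,.098,.16],0,1)" | sed 's/np.float64//g'
```

```text
clock: 4.7
tcp_pos: [0.6026, -0.1002, 0.155]
orientation: [-2.22, -2.22, 0.002]
contact_force: [0.5, 0.5, -1.1]
grip_width: 0.0269
gripper_force: 39.5
clock: 5.2
tcp_pos: [0.5864, 0.0745, 0.1553]
orientation: [-2.218, -2.222, 0.002]
contact_force: [0.7, 0.1, -1.8]
grip_width: 0.0273
gripper_force: 39.5
clock: 5.7
tcp_pos: [0.5863, 0.0923, 0.1559]
orientation: [2.225, 2.218, -0.002]
contact_force: [0.1, -0.9, -1.5]
grip_width: 0.0271
gripper_force: 39.5
w3 0.19550497282712592 [0.58619268 0.09491042 0.1944751 ] [0.03959518 0.02770255 0.00777861] 2762Traceback (most recent call last):
  File "<string>", line 11, in <module>
    Q=P[k];zt=np.percentile(Q[:,2],97);t=Q[abs(Q[:,2]-zt)<.004];print(n,zt,t.mean(0),np.ptp(t,axis=0),len(t))
              ~~~~~~~~~~~~~^^^^^^^^^^^
    return _quantile_unchecked(
        a, q, axis, out, overwrite_input, method, keepdims, weights)
    return _ureduce(a,
                    func=_quantile_ureduce_func,
    ...<5 lines>...
                    overwrite_input=overwrite_input,
                    method=method)
    r = func(a, **kwargs)
    result = _quantile(arr,
                       quantiles=q,
    ...<2 lines>...
                       out=out,
                       weights=wgt)
    slices_having_nans = np.isnan(arr[-1, ...])
                                  ~~~^^^^^^^^^
IndexError: index -1 is out of bounds for axis 0 with size 0
```

View pics/c3.png

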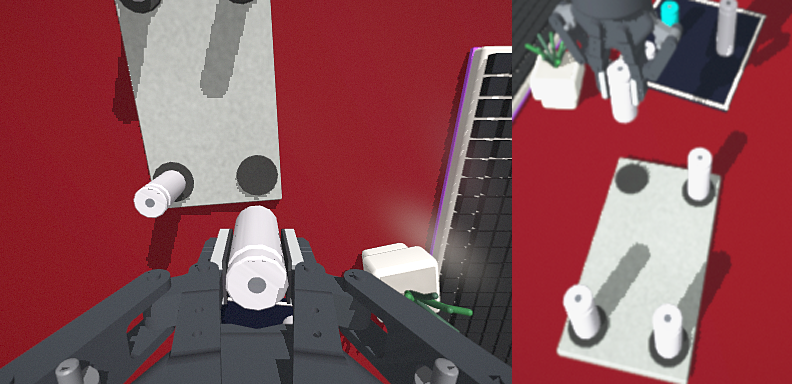

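The held post hangs at its yaw-aligned place, and the empty pad is at px (257,175) in the wrist view, clear of the neighbouring post at (150,200). I'll measure the pad from here.

```bash
python3 -c "
from h import *
print(world('w3',[(257,175),(236,175),(278,175)],z=.016).round(4))
v,u=np.mgrid[0:384,0:512];P=world('w3',np.c_[u.ravel(),v.ravel()])
p=np.load('pics/w3.npz')['p'].reshape(-1,3).astype(int)
# flat top of held post and tilt from its flank
k=(np.hypot(P[:,0]-.586,P[:,1]-.094)<.022)&(p.min(1)>130)&(P[:,2]>.125)&(abs(P[:,0]-.586)<.0135)
for lo,hi in((.13,.15),(.15,.17),(.17,.19),(.193,.2)):
    q=P[k&(P[:,2]>lo)&(P[:,2]<hi)];print(lo,len(q),q.min(0),q.max(0),q.mean(0))
plan([.5855,.098,.16],0,1)" | sed 's/np.float64//g'
```

```text
[[0.5869 0.0991 0.016 ]
 [0.5648 0.0991 0.016 ]
 [0.6089 0.099  0.016 ]]
0.13 437 [0.57309491 0.09772303 0.13032603] [0.59874761 0.1071963  0.14997091] [0.58618917 0.10443548 0.14089655]
0.15 651 [0.57310253 0.09757383 0.15001008] [0.59886713 0.10715332 0.16999601] [0.58592259 0.1044593  0.16065736]
0.17 983 [0.57278891 0.09530165 0.17002946] [0.59926816 0.10734636 0.18997763] [0.58601451 0.10412172 0.18018582]
0.193 2512 [0.57266967 0.07952765 0.19300633] [0.59948216 0.10723021 0.19663553] [0.58616614 0.09422067 0.19466288]
[[(0.51), (-0.09), (-0.38)], [(-0.0), (0.0), (-0.003)]]
```

The post axis is at (0.586,0.093), vertical, and the pad at about (0.586,0.0985). I'll shift 0.5 cm and lower.

```bash
python3 -m crank '[[[0.5,0,1],[0,0,0]],[[0,0,2.5],[0,0,0]],[[0,0,2.5],[0,0,0]],[[0,0,2],[0,0,0]],[[0,0,1],[0,0,0]]]'
python3 -m crank '[[[0,0,0.7],[0,0,0]],[[0,0,0.5],[0,0,0]],[[0,0,0.4],[0,0,0]],[[0,0,0.2],[0,0,0]],[[0,0,0],[0,0,0]]]'
python3 -m crank '[[[0,0,0.1],[0,0,0]],[[0,0,0.1],[0,0,0]],[[0,0,0],[0,0,0]]]'
```

```text
clock: 6.35
tcp_pos: [0.5849, 0.0989, 0.0638]
orientation: [-2.221, -2.219, 0.004]
contact_force: [0.1, 0.4, -0.8]
grip_width: 0.0275
gripper_force: 39.5
clock: 6.85
tcp_pos: [0.5865, 0.099, 0.0486]
orientation: [2.222, 2.22, 0.001]
contact_force: [-0.1, -0.4, -0.0]
grip_width: 0.0271
gripper_force: 39.5
clock: 7.15
tcp_pos: [0.5863, 0.0989, 0.0464]
orientation: [2.223, 2.22, 0.0]
contact_force: [0.3, 0.7, -1.6]
grip_width: 0.0272
gripper_force: 39.5
```

```bash
python3 -m crank '[[[0,0,0.1],[0,0,0]],[[0,0,0.1],[0,0,0]],[[0,0,0.1],[0,0,0]],[[0,0,0.1],[0,0,0]],[[0,0,0],[0,0,0]]]'
python3 -m crank '[[[0,0,0.05],[0,0,0]],[[0,0,0.05],[0,0,0]],[[0,0,0],[0,0,0]]]'
```

```text
clock: 7.65
tcp_pos: [0.5861, 0.0989, 0.0421]
orientation: [-2.222, -2.22, 0.0]
contact_force: [-0.7, -0.0, -0.6]
grip_width: 0.0271
gripper_force: 39.5
clock: 7.95
tcp_pos: [0.5863, 0.099, 0.0414]
orientation: [2.222, 2.22, 0.0]
contact_force: [-0.8, 0.4, 0.4]
grip_width: 0.027
gripper_force: 39.5
```

```bash
python3 -m crank '[[[0,0,0.05],[0,0,0]],[[0,0,0.05],[0,0,0]],[[0,0,0],[0,0,0]]]'
python3 -c "
from h import *
grab('side','s4');grab('wrist','w4')
v,u=np.mgrid[0:384,0:512];P=world('w4',np.c_[u.ravel(),v.ravel()])
p=np.load('pics/w4.npz')['p'].reshape(-1,3).astype(int)
k=(np.hypot(P[:,0]-.586,P[:,1]-.098)<.014)&(p.min(1)>130)&(P[:,2]>.07)
print(np.median(P[k],axis=0),P[k].max(0))
q=P[(np.hypot(P[:,0]-.496,P[:,1]-.091)<.014)&(P[:,2]>.07)]
print(np.median(q,axis=0),len(q))"
```

```text
clock: 8.25
tcp_pos: [0.5864, 0.099, 0.0413]
orientation: [2.222, 2.22, -0.0]
contact_force: [-3.0, -0.0, 9.3]
grip_width: 0.0267
gripper_force: 40.4
[0.5860959  0.10028788 0.08012015] [0.59973924 0.11198495 0.08205577]
[0.49776627 0.09371087 0.07995503] 2641
```

It's in contact (9 N), and its top is level with the neighbouring fixed post. Releasing.

```bash
python3 -m crank '[[[0,0,0],[0,0,0]],[[0,0,0],[0,0,0]],[[0,0,0],[0,0,0]],[[0,0,0],[0,0,0]],[[0,0,0],[0,0,0]]]' 5.5
python3 -m crank '[[[0,0,-1],[0,0,0]],[[0,0,-2],[0,0,0]],[[0,0,-3],[0,0,0]],[[0,0,-4],[0,0,0]],[[0,0,-4],[0,0,0]]]'
python3 -m crank '[[[-4,0,0],[0,0,0]],[[-4,0,0],[0,0,0]],[[-2,0,0],[0,0,0]],[[0,0,0],[0,0,0]],[[0,0,0],[0,0,0]]]'
python3 -c "
from h import *
grab('side','s5');grab('wrist','w5')
b=cv2.imread('pics/s5.png')[90:384,130:330];cv2.imwrite('pics/c5.png',np.hstack([cv2.imread('pics/w5.png'),cv2.resize(b,(261,384),interpolation=2)]))
v,u=np.mgrid[0:384,0:512];P=world('w5',np.c_[u.ravel(),v.ravel()])
for c in((.586,.0985),(.496,.091)):
  q=P[(np.hypot(P[:,0]-c[0],P[:,1]-c[1])<.025)&(P[:,2]>.076)&(P[:,2]<.086)];print(np.median(q,axis=0),np.ptp(q,axis=0),(q.max(0)+q.min(0))/2)"
```

```text
clock: 8.85
tcp_pos: [0.5862, 0.099, 0.0402]
orientation: [-2.223, -2.22, 0.0]
contact_force: [-0.3, 0.3, -0.1]
grip_width: 0.0551
gripper_force: 0.0
clock: 9.35
tcp_pos: [0.5859, 0.099, 0.1821]
orientation: [-2.222, -2.22, 0.0]
contact_force: [0.3, -0.2, 0.6]
grip_width: 0.0552
gripper_force: 0.0
clock: 9.85
tcp_pos: [0.5862, -0.0008, 0.1809]
orientation: [2.223, 2.22, 0.001]
contact_force: [-0.2, 1.0, -0.3]
grip_width: 0.0551
gripper_force: 0.0
[0.58603208 0.09966724 0.08022386] [0.0271675  0.02740908 0.00597406] [0.58638095 0.099557   0.07945654]
[0.49796392 0.09126445 0.08006344] [0.02788644 0.02726764 0.00658049] [0.49738779 0.09153776 0.07935299]
```

View pics/c5.png

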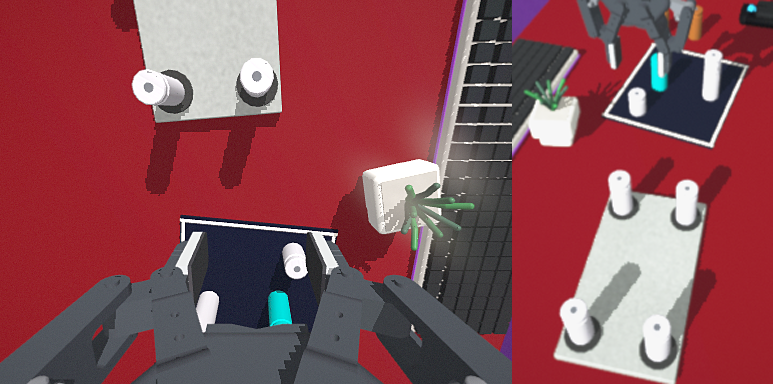

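The post stands on the pad at (0.586,0.0995), level with and 89 mm from its neighbour. The gripper is clear and the other posts still stand, so I'm handing in.

```bash
python3 -c "
from h import *
print(r.hand_in())"
```

```text
the job is handed in; nothing more can be done
None
```

The 65 mm post is standing upright on the empty pad, about 1 mm from its measured centre. The 40 mm and 90 mm posts were not touched, and the job was handed in at about 10 s on the clock (no verdict was returned).

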